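Tip the brass rods through the slot of the rod box

TASK

Two brass rods lie in the steel carrying tray. Lift the tray by its dark steel bar, turn it so that the rods line up with the long slot of the rod box (not the box of the same size with a small square mouth), and tip both rods through the slot into the box. Then stand the empty tray upright on the bench again, anywhere free, and let go.

Things in the scene. Friction and masses are not known exactly. Their poses are not given: they have to be found in the camera images.
- tray: Loose steel tray. Origin: underside centre, z up; rods lie along y. Dark bar handle 12 (x) x 138 (y) x 22 mm, centre 90 mm above the origin: grip across x from above. End walls at y +-65. Trough 126 (y) x 84 mm: flat floor 30 wide at z 4, rising 14 deg to open lips at x +-42, z 11. Tip about y over either lip: rods roll off from 18 deg on, all out by 35; lowest edge then 91 mm below the bar.
- rod_box: Fixed wooden box 150 (x) x 188 (y) x 105 mm. Origin: underside centre, z up. Slot along y, 164 x 30 mm, at z 60 over the origin, in a steel mouth whose long sides slope down to it from the rim (x +-68, z 105); hollow below, floor at z 4. Rods leaving the tray land up to 40 mm past its bar. A like box with flat steel top and 40 mm square hole is wrong; which is left or right varies.
- rod1: Loose round brass rod, 110 mm long, 14 mm diameter, 0.14 kg. Origin at its centre, y along its length. Starts on the floor of the tray, along the tray's y axis.
- rod2: Second rod, the same as rod1, lying beside it in the tray.
There are look-alikes about, which are no part of the job. What is shaped like the tray but orange or turquoise is not meant. Leave any turquoise look-alike of the rod1 alone.

How it is judged:
By the outcome, as a careful person would: the job done as asked, in the order asked, and still so for the second after the job is handed in, with the robot touching nothing.
It also fails if it takes over 58 s, if anything falls off the work surface, if the arm or the gripper's body presses on something with over 40 N, if the wrist force passes 120 N, or if a joint passes its speed limit or range.

ROBOT

A 6-joint arm with a two-finger parallel gripper is mounted at the origin on the work surface. World frame = base frame: x ahead of the robot, y to its left, z up, the work surface at z = 0. Lengths are in m, angles in rad, forces in N, time in s.
With the tool pointing down it reaches from about 0.375 to 0.9 m from the base axis. Payload 3.1 kg.
Tool frame: the origin (TCP) lies where the fingers leave the gripper's body, on its centre line; the fingertips stand 73 mm ahead of it and the grasp point (between the pads) lies 54 mm ahead of it; z points along the fingers, y is the line along which they close (so a half turn about z gives the same grasp; the last joint's range is limited). The gripper opens to 85 mm and grips with 20 to 120 N. Pads are 22 mm wide; open, the fingers measure 114 mm over their backs; the gripper's body (76 mm by 85 mm) begins 54 mm behind the grasp point. The pads swing forward as they close: fully open they stand 13 mm farther back than shut.
Start: joints at [-1.442, 0.527, 1.433, -0, 1.181, -0.178], TCP at [0.189, -0.596, 0.304] pointing down, gripper open.
Joint ranges: [-3.08, 3.08], [-0.75, 2.2], [0.22, 2.44], [-1.43, 4.57], [0, 2.65], [-2.85, 2.85]. Speed limits (rad/s): [2.79, 2.79, 3.14, 3.14, 3.14, 3.14].

INTERFACE

Orientations are given as a unit quaternion [x, y, z, w].
In Python, from station import manip gives the robot as it stands.
- The arm moves only by the shell command python3 -m crank 'ROWS' [FORCE]. ROWS is JSON, a list of rows, each an object with "dp": the shift along the tool's x, y, z normalised to -1 to 1, where 1 is 50 cm, a list of three; "delta_rot": the turn, a rotation vector about the tool's x, y, z normalised to -1 to 1, where 1 is 2 pi rad, a list of three; "fingers": the opening, from -1 (shut) to 1 (fully open). A call has 1 to 12 rows; each row shifts and turns the commanded pose from where the row before left it, along the tool's axes as they then stand; what a row does not reach is not made up. A row lasts 1/12 s, in which the tool goes at most 41.7 mm and 7.16 degrees, less where a joint would pass 70% of its speed; a pose out of reach is approached as far as the arm can. A call with a number of a shift or a turn outside -1 to 1 is refused whole. A call with a gripper value outside its range is refused whole. The fingers move at their own pace and stop on an object; FORCE is the grip in N (left out, the last holds). Time passes only in rows, so rows that do not move let the fingers close. It gives the time, the measured TCP pose, the force, the opening and the grip force at its end, in the units of the state.
- manip.sense(): the state, without advancing time (a new reading comes with each control period).
- manip.snapshot(name): name is "scene" or "side" or "wrist"; returns (picture, depth): 420x560x3 uint8, red, green, blue; 420x560 float32, m along the optical axis (not along the pixel's ray), 0 where there is no reading.
- manip.camera_model(name): a dict with "fx", "fy", "cx", "cy" (pixels), "origin" and "attitude" of the camera in the world. Camera axes: x right, y up, looking along -z (the intrinsics and any distortion apply to the point x, -y, -z); pixel columns grow to the right and rows downward; lengths in m; the calibration is good to about 2 mm. The wrist camera is an equidistant fisheye: a pixel r from the principal point sees the ray r / f radians off the axis. A picture is of the moment at which its call begins: read the wrist's pose just before it. camera_model takes no time and is no camera call; for the wrist camera it gives the pose at the moment of the call.
- manip.sign_off(): hands the job in; it is judged then, once.
The state is a dict: "t": time; "q": joint angles; "qd": joint speeds; "tau": joint torques, N m; "tcp_pos": TCP position; "tool_rot": TCP orientation; "force": force on the tool from outside, world axes, zero at the start; "ft_torque": the same for the moment, N m; "finger_gap": opening from 0.0 (shut) to 1.0 (fully open); "gripper_force": force on a finger pad.
Only numpy, scipy, OpenCV 4.12 (cv2) and the standard library are available. Lean on these libraries where they do the work, as an engineer would, in place of code of your own. Each camera call takes 0.05 s, during which the arm holds its last target. There are 200 camera calls.

## Working session

There is one attempt and no reset: what is moved stays moved. The work goes in short steps, Python scripts to look and compute and a shell command to move; the robot and the scene stay as the last step left them, time stands still between calls to the robot, and variables do not carry over. Pictures are saved under pics/ and viewed, at most 10 in all, crops included, and the job is handed in when it is done.

```bash
mkdir -p pics; ls; cat > h.py <<'E'
from station import manip
import numpy as np, cv2
from scipy.spatial.transform import Rotation as R
def snap(n,f):
    m=manip.camera_model(n); p,d=manip.snapshot(n)
    cv2.imwrite('pics/%s.png'%f,p[:,:,::-1]); np.savez('pics/%s.npz'%f,p=p,d=d,m=np.array(m,dtype=object)); return p,d,m
def load(f):
    z=np.load('pics/%s.npz'%f,allow_pickle=True); return z['p'],z['d'],z['m'].item()
def att(m):
    a=np.array(m['attitude']); return R.from_quat(a).as_matrix() if a.size==4 else a
def cloud(d,m):
    v,u=np.mgrid[:d.shape[0],:d.shape[1]]
    x=(u-m['cx'])/m['fx']*d; y=(v-m['cy'])/m['fy']*d
    return np.stack([x,-y,-d],-1)@att(m).T+np.array(m['origin'])
E
python3 - <<'E'
from h import *
for n in('scene','side'):
    p,d,m=snap(n,n+'0'); print(m)
print(manip.camera_model('wrist'));s=manip.sense();print(s)
a=cv2.imread('pics/scene0.png');cv2.imwrite('pics/a.png',cv2.resize(a,(800,600)))
E
```

```text
pics
{'fx': 435.9247571374083, 'fy': 435.9247571374083, 'cx': 276.3544500461942, 'cy': 208.15464529200503, 'origin': array([0.95659007, 0.40805734, 0.72969586]), 'attitude': array([0.14296594, 0.32749201, 0.84786023, 0.39171771])}
{'fx': 444.08947415074704, 'fy': 444.08947415074704, 'cx': 282.7297238817616, 'cy': 208.15050774400737, 'origin': array([ 0.40303531, -0.60239227,  0.64536349]), 'attitude': array([ 0.38097307, -0.03586226, -0.06607821,  0.92152433])}
{'fx': 325.19226210127806, 'fy': 325.19226210127806, 'cx': 279.4326277570621, 'cy': 214.57403157264181, 'origin': array([ 0.26590386, -0.57093336,  0.37356785]), 'attitude': array([-0.12811083,  0.09525086, -0.58309776,  0.79656255])}
{'t': 0.1, 'q': array([-1.44250026e+00,  5.28356229e-01,  1.43379672e+00,  4.91462517e-06,
        1.18137403e+00, -1.78520626e-01]), 'qd': array([ 0.00151326, -0.00083769, -0.00160951, -0.00022871,  0.00141948,
        0.00080617]), 'tau': array([-2.58423788e-04, -4.43306029e+01, -1.78585982e+01, -2.45389601e-04,
        3.86364263e-03, -4.81742006e-06]), 'tcp_pos': array([ 0.18871667, -0.59529496,  0.30303458]), 'tool_rot': array([ 9.88255680e-01,  1.52806337e-01,  2.65567506e-05, -9.66798012e-04]), 'force': array([ 0.34976775, -0.43451522, -0.35488544]), 'ft_torque': array([-0.00220592,  0.01482038, -0.02692722]), 'gripper_force': 0.0, 'finger_gap': 0.9987854393437485}
```

View pics/scene0.png

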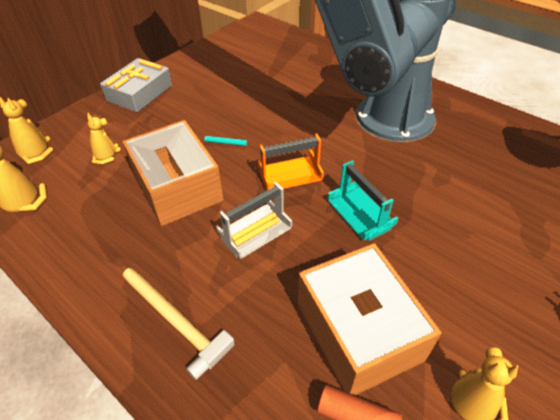

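View pics/side0.png

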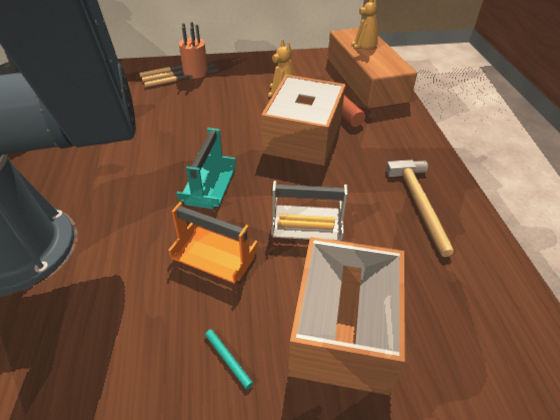

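Scene picture: three tray shapes at (255,222) steel with two brass rods, (290,165) orange and (362,203) turquoise, so the steel one is meant. The box at (172,170) has the long slot and sloping mouth, so it is the rod box. The box at (368,315) has a square hole and is the wrong one. In the side picture the tray is at (308,212) and the rod box at (350,310).

```bash
python3 - <<'E'
from h import *
a=cv2.imread('pics/side0.png')[165:390,240:420];cv2.imwrite('pics/crop1.png',cv2.resize(a,None,fx=2.6,fy=2.6,interpolation=cv2.INTER_CUBIC))
for f,tr,bx in (('scene0',(205,300,180,265),(120,228,115,228)),('side0',(260,355,175,250),(285,412,235,390))):
    p,d,m=load(f);P=cloud(d,m);hsv=cv2.cvtColor(p,cv2.COLOR_RGB2HSV)
    print(f,'bench z',np.median(P[...,2][d>0][::50]))
    def sel(b,mask):
        k=np.zeros(d.shape,bool);k[b[2]:b[3],b[0]:b[1]]=1
        return k&mask&(d>0)
    def rect(k,n):
        Q=P[k]; r=cv2.minAreaRect(Q[:,:2].astype(np.float32)*1000); print(n,k.sum(),np.round(Q.mean(0),4),'z',np.round(np.percentile(Q[:,2],[2,50,98]),3),[np.round(x,1) for x in r])
    z=P[...,2]
    bar=sel(tr,(z>.083)&(z<.115)&(p.max(-1)<110)); rect(bar,'bar')
    bt=sel(tr,(z>.095)&(z<.108)&(p.max(-1)<110)); rect(bt,'bartop')
    rods=sel(tr,(hsv[...,1]>110)&(hsv[...,0]>15)&(hsv[...,0]<35)&(p[...,0]>150)&(z<.03)&(z>.008)); rect(rods,'rods')
    rim=sel(bx,(z>.100)&(z<.112)); rect(rim,'rim')
    fl=sel(bx,(z>.055)&(z<.108)); rect(fl,'box>.055')
    sl=sel(bx,(z<.04)&(z>-.01)); 
E
```

```text
scene0 bench z -0.00013071121730279245
bar 320 [ 0.5556 -0.0121  0.0914] z [0.083 0.091 0.1  ] [array([555.3, -11.6]), array([ 19.2, 132.2]), np.float64(70.3)]
bartop 89 [ 0.5558 -0.0117  0.0974] z [0.095 0.097 0.101] [array([555.3, -11.7]), array([  9.1, 131.1]), np.float64(73.9)]
rods 633 [ 0.5389 -0.0167  0.0151] z [0.009 0.016 0.02 ] [array([492. , -30.6]), array([229.5,  69.7]), np.float64(15.7)]
rim 1280 [ 0.5732 -0.2361  0.1035] z [0.1   0.104 0.106] [array([ 589.6, -184.6]), array([330.3, 150.9]), np.float64(70.8)]
box>.055 4923 [ 0.573  -0.2342  0.0865] z [0.058 0.088 0.106] [array([ 589.8, -183.9]), array([331.9, 150.9]), np.float64(70.9)]
side0 bench z -0.000618388867885511
bar 505 [ 0.5472 -0.0248  0.0919] z [0.083 0.092 0.1  ] [array([545.6, -20.9]), array([ 16.6, 132.1]), np.float64(75.2)]
bartop 164 [ 0.5458 -0.0244  0.098 ] z [0.095 0.098 0.101] [array([545.6, -20.9]), array([ 16.6, 132.1]), np.float64(75.2)]
rods 626 [ 0.5478 -0.0223  0.0148] z [0.01  0.015 0.018] [array([546.9, -21.2]), array([ 28.2, 109.7]), np.float64(78.2)]
rim 3415 [ 0.5624 -0.2674  0.1035] z [0.1   0.104 0.106] [array([ 565.4, -252.7]), array([189.4, 150.5]), np.float64(70.8)]
box>.055 11818 [ 0.5635 -0.2654  0.0871] z [0.059 0.089 0.105] [array([ 565.3, -253. ]), array([190. , 150.5]), np.float64(70.8)]
```

View pics/crop1.png

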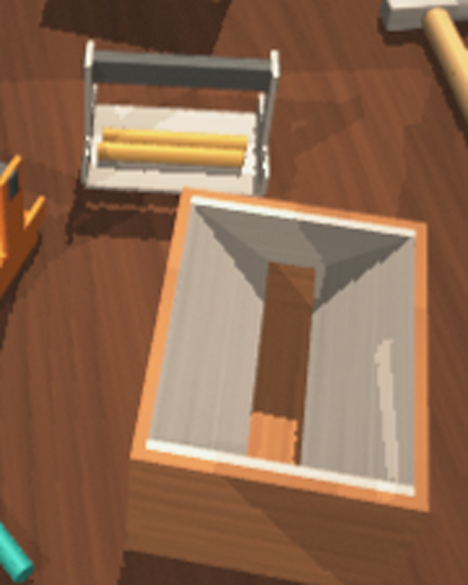

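The crop confirms it: the steel tray with two brass rods on it, and the box with the long slot. The side view gives a rim of 189 × 150 mm, which matches the given size. The box centre is (0.565, -0.253) with the slot along 70.8°. The bar is near (0.550, -0.017) along about -14°. I'll move above it and check with the wrist camera.

```bash
python3 -m crank '[{"dp":[0.06,-0.051,0],"delta_rot":[0,0,0],"fingers":1},{"dp":[0.06,-0.051,0],"delta_rot":[0,0,0],"fingers":1},{"dp":[0.06,-0.051,0],"delta_rot":[0,0,0],"fingers":1},{"dp":[0.06,-0.051,0],"delta_rot":[0,0,0],"fingers":1},{"dp":[0.06,-0.051,0],"delta_rot":[0,0,0],"fingers":1},{"dp":[0.06,-0.051,0],"delta_rot":[0,0,0],"fingers":1},{"dp":[0.06,-0.051,0],"delta_rot":[0,0,0],"fingers":1},{"dp":[0.06,-0.051,0],"delta_rot":[0,0,0],"fingers":1},{"dp":[0.06,-0.051,0],"delta_rot":[0,0,0],"fingers":1},{"dp":[0.06,-0.051,0],"delta_rot":[0,0,0],"fingers":1},{"dp":[0.06,-0.051,0],"delta_rot":[0,0,0],"fingers":1},{"dp":[0.06,-0.051,0],"delta_rot":[0,0,0],"fingers":1}]'
python3 -m crank '[{"dp":[0.06,-0.051,0],"delta_rot":[0,0,0],"fingers":0},{"dp":[0.06,-0.051,0],"delta_rot":[0,0,0],"fingers":0},{"dp":[0.06,-0.051,0],"delta_rot":[0,0,0],"fingers":0},{"dp":[0.06,-0.051,0],"delta_rot":[0,0,0],"fingers":0},{"dp":[0.06,-0.051,0],"delta_rot":[0,0,0],"fingers":0},{"dp":[0,0,0],"delta_rot":[0,0,0.0176],"fingers":0},{"dp":[0,0,0],"delta_rot":[0,0,0.0176],"fingers":0},{"dp":[0,0,0],"delta_rot":[0,0,0.0176],"fingers":0},{"dp":[0,0,0],"delta_rot":[0,0,0.0176],"fingers":0},{"dp":[0,0,0],"delta_rot":[0,0,0.0176],"fingers":0},{"dp":[0,0,0],"delta_rot":[0,0,0],"fingers":0},{"dp":[0,0,0],"delta_rot":[0,0,0],"fingers":0}]'
python3 - <<'E'
from h import *
p,d,m=snap('wrist','w1');s=manip.sense()
r=R.from_quat(s['tool_rot']).as_matrix();print(s['tcp_pos'],r[:,0],s['finger_gap'],m['origin'])
E
```

```text
t: 1.1
tcp_pos: [0.44, -0.1934, 0.3037]
tool_rot: [0.988, 0.153, -0.0, -0.0]
force: [0.1, -0.7, 0.6]
finger_gap: 0.999
gripper_force: 0.0
t: 2.1
tcp_pos: [0.5438, -0.0284, 0.3036]
tool_rot: [0.993, -0.121, -0.0, -0.0]
force: [-0.3, 0.4, -0.7]
finger_gap: 0.499
gripper_force: 0.0
[ 0.54387236 -0.02847053  0.30365155] [ 9.70496076e-01 -2.41116011e-01 -6.59553609e-04] 0.49889407729949276 [ 0.62245518 -0.04786138  0.37404766]
```

View pics/w1.png

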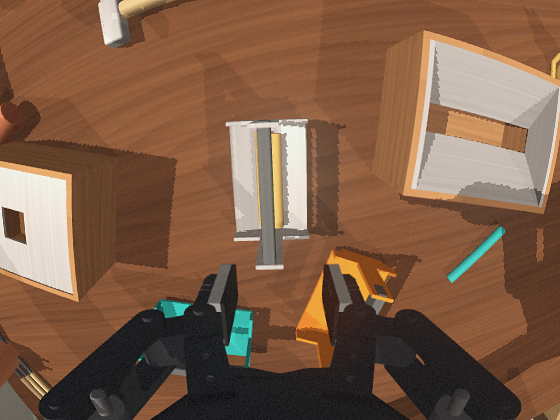

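The wrist view shows the steel tray with its bar running from (265,125) to (268,267). The orange and turquoise trays are next to the near end. Next I'll measure the bar with the fisheye model.

```bash
cat >> h.py <<'E'
def fcloud(d,m):
    v,u=np.mgrid[:d.shape[0],:d.shape[1]]
    a=(u-m['cx'])/m['fx'];b=(v-m['cy'])/m['fy'];r=np.hypot(a,b)+1e-9;k=np.tan(r)/r
    return np.stack([a*k*d,-b*k*d,-d],-1)@att(m).T+np.array(m['origin'])
E
python3 - <<'E'
from h import *
p,d,m=load('w1');P=fcloud(d,m)
def rect(k,n):
    Q=P[k]; r=cv2.minAreaRect(Q[:,:2].astype(np.float32)*1000); print(n,k.sum(),np.round(np.percentile(Q[:,2],[2,50,98]),3),[np.round(x,1) for x in r])
z=P[...,2];v,u=np.mgrid[:420,:560]
K=(u>225)&(u<312)&(v>115)&(v<272)
rect(K&(abs(z-.101)<.006)&(u>250)&(u<290),'bartop')
hsv=cv2.cvtColor(p,cv2.COLOR_RGB2HSV)
rect(K&(hsv[...,1]>110)&(p[...,0]>150)&(z>.01)&(z<.025)&(v>135)&(v<232),'rods')
rect(K&(z>.003)&(z<.016)&(hsv[...,1]<60),'trough')
B=(u>400)&(v<215)
rect(B&(abs(z-.105)<.004),'rim')
for n,lo,hi in(('turq',80,100),('orange',8,16)):
    k=(hsv[...,0]>=lo)&(hsv[...,0]<=hi)&(hsv[...,1]>200)&(z<.12)&(z>.02)&(v>240)&(u>140)&(u<400)
    print(n,k.sum(),P[k].min(0),P[k].max(0))
E
```

```text
bartop 2242 [0.098 0.101 0.103] [array([550.7, -18. ]), array([ 25.8, 137. ]), np.float64(78.0)]
rods 930 [0.014 0.018 0.02 ] [array([546.1, -16.8]), array([ 28.4, 106.9]), np.float64(77.8)]
trough 5230 [0.004 0.008 0.012] [array([551.5, -18. ]), array([ 85.1, 131.3]), np.float64(77.8)]
rim 6631 [0.101 0.105 0.107] [array([ 566.9, -251.3]), array([190.5, 151.2]), np.float64(70.8)]
turq 16 [0.31269707 0.0592255  0.0205396 ] [0.42488795 0.1829439  0.10037238]
orange 894 [ 0.3080272  -0.14302016  0.02028835] [0.44577772 0.00045902 0.10221506]
```

The wrist view agrees with the sizes: bar (0.551, -0.018) along -12.1°, top at z 0.101, and box (0.567, -0.251). I'll correct, descend and grip.

```bash
python3 -m crank '[{"dp":[0,0,0],"delta_rot":[0,0,-0.005],"fingers":0},{"dp":[0.0095,-0.0235,0],"delta_rot":[0,0,0],"fingers":0},{"dp":[0,0,0.05],"delta_rot":[0,0,0],"fingers":0},{"dp":[0,0,0.05],"delta_rot":[0,0,0],"fingers":0},{"dp":[0,0,0.05],"delta_rot":[0,0,0],"fingers":0},{"dp":[0,0,0.05],"delta_rot":[0,0,0],"fingers":0},{"dp":[0,0,0.05],"delta_rot":[0,0,0],"fingers":0},{"dp":[0,0,0.04],"delta_rot":[0,0,0],"fingers":0},{"dp":[0,0,0.027],"delta_rot":[0,0,0],"fingers":0},{"dp":[0,0,0],"delta_rot":[0,0,0],"fingers":0},{"dp":[0,0,0],"delta_rot":[0,0,0],"fingers":0}]'
python3 -m crank '[{"dp":[0,0,0],"delta_rot":[0,0,0],"fingers":-1},{"dp":[0,0,0],"delta_rot":[0,0,0],"fingers":-1},{"dp":[0,0,0],"delta_rot":[0,0,0],"fingers":-1},{"dp":[0,0,0],"delta_rot":[0,0,0],"fingers":-1},{"dp":[0,0,0],"delta_rot":[0,0,0],"fingers":-1},{"dp":[0,0,0],"delta_rot":[0,0,0],"fingers":-1},{"dp":[0,0,0],"delta_rot":[0,0,0],"fingers":-1},{"dp":[0,0,0],"delta_rot":[0,0,0],"fingers":-1},{"dp":[0,0,0],"delta_rot":[0,0,0],"fingers":-1},{"dp":[0,0,0],"delta_rot":[0,0,0],"fingers":-1}]' 80
```

```text
t: 3.07
tcp_pos: [0.5513, -0.0175, 0.1448]
tool_rot: [0.994, -0.107, -0.001, -0.0]
force: [0.1, 0.1, -0.4]
finger_gap: 0.504
gripper_force: 0.0
t: 3.9
tcp_pos: [0.552, -0.0183, 0.1468]
tool_rot: [0.994, -0.107, 0.001, 0.0]
force: [-0.6, 0.3, 5.8]
finger_gap: 0.122
gripper_force: 79.3
```

```bash
python3 -m crank '[{"dp":[0,0,-0.008],"delta_rot":[0,0,0],"fingers":-1},{"dp":[0,0,-0.016],"delta_rot":[0,0,0],"fingers":-1},{"dp":[0,0,-0.024],"delta_rot":[0,0,0],"fingers":-1},{"dp":[0,0,-0.032],"delta_rot":[0,0,0],"fingers":-1},{"dp":[0,0,-0.036],"delta_rot":[0,0,0],"fingers":-1},{"dp":[0,0,-0.036],"delta_rot":[0,0,0],"fingers":-1},{"dp":[0,0,-0.036],"delta_rot":[0,0,0],"fingers":-1},{"dp":[0,0,-0.032],"delta_rot":[0,0,0],"fingers":-1},{"dp":[0,0,-0.024],"delta_rot":[0,0,0],"fingers":-1},{"dp":[0,0,-0.016],"delta_rot":[0,0,0],"fingers":-1},{"dp":[0,0,-0.01],"delta_rot":[0,0,0],"fingers":-1},{"dp":[0,0,0],"delta_rot":[0,0,0],"fingers":-1}]'
python3 -m crank '[{"dp":[0,0,0],"delta_rot":[0,0,-0.003],"fingers":-1},{"dp":[0,0,0],"delta_rot":[0,0,-0.006],"fingers":-1},{"dp":[0,0,0],"delta_rot":[0,0,-0.009],"fingers":-1},{"dp":[0,0,0],"delta_rot":[0,0,-0.012],"fingers":-1},{"dp":[0,0,0],"delta_rot":[0,0,-0.012],"fingers":-1},{"dp":[0,0,0],"delta_rot":[0,0,-0.012],"fingers":-1},{"dp":[0,0,0],"delta_rot":[0,0,-0.012],"fingers":-1},{"dp":[0,0,0],"delta_rot":[0,0,-0.012],"fingers":-1},{"dp":[0,0,0],"delta_rot":[0,0,-0.012],"fingers":-1},{"dp":[0,0,0],"delta_rot":[0,0,-0.012],"fingers":-1},{"dp":[0,0,0],"delta_rot":[0,0,-0.012],"fingers":-1},{"dp":[0,0,0],"delta_rot":[0,0,-0.012],"fingers":-1}]'
python3 -m crank '[{"dp":[0,0,0],"delta_rot":[0,0,-0.012],"fingers":-1},{"dp":[0,0,0],"delta_rot":[0,0,-0.012],"fingers":-1},{"dp":[0,0,0],"delta_rot":[0,0,-0.012],"fingers":-1},{"dp":[0,0,0],"delta_rot":[0,0,-0.012],"fingers":-1},{"dp":[0,0,0],"delta_rot":[0,0,-0.012],"fingers":-1},{"dp":[0,0,0],"delta_rot":[0,0,-0.012],"fingers":-1},{"dp":[0,0,0],"delta_rot":[0,0,-0.012],"fingers":-1},{"dp":[0,0,0],"delta_rot":[0,0,-0.01],"fingers":-1},{"dp":[0,0,0],"delta_rot":[0,0,-0.007],"fingers":-1},{"dp":[0,0,0],"delta_rot":[0,0,-0.004],"fingers":-1},{"dp":[0,0,0],"delta_rot":[0,0,0],"fingers":-1},{"dp":[0,0,0],"delta_rot":[0,0,0],"fingers":-1}]'
python3 - <<'E'
from h import *
s=manip.sense();r=R.from_quat(s['tool_rot']).as_matrix();print(s['tcp_pos'],np.degrees(np.arctan2(r[1,0],r[0,0])),r[:,2],s['q'])
g=np.array(s['tcp_pos'])
b=np.array([.5669,-.2513]); ax=np.array([np.cos(np.radians(-19.2)),np.sin(np.radians(-19.2))])
t=b+.022*ax; dd=t-g[:2]; print('target',t,'shift tool',(r[:2,:2].T@dd)/.5)
snap('wrist','w2');snap('side','s2')
a=np.hstack([cv2.imread('pics/w2.png')[:,80:480],cv2.imread('pics/s2.png')[:,150:550]]);cv2.imwrite('pics/c2.png',a)
E
```

```text
t: 4.9
tcp_pos: [0.5511, -0.018, 0.281]
tool_rot: [0.994, -0.107, 0.0, 0.0]
force: [1.3, 0.5, -5.9]
finger_gap: 0.126
gripper_force: 78.0
t: 5.9
tcp_pos: [0.5505, -0.0179, 0.279]
tool_rot: [0.958, 0.287, -0.001, -0.001]
force: [-0.2, 0.7, -6.0]
finger_gap: 0.125
gripper_force: 78.0
t: 6.9
tcp_pos: [0.5507, -0.0179, 0.2793]
tool_rot: [0.815, 0.58, -0.001, -0.001]
force: [0.3, -0.8, -5.2]
finger_gap: 0.125
gripper_force: 78.0
[ 0.55065647 -0.01791714  0.27934822] 70.84043716323964 [-2.36987475e-03  6.18022424e-04 -9.99997001e-01] [-2.35405778e-01  4.60143420e-01  1.64469388e+00  5.59550973e-05
  1.03920402e+00  9.89634904e-02]
target [ 0.58767628 -0.25853507] shift tool [-0.43027954  0.22787959]
```

View pics/c2.png

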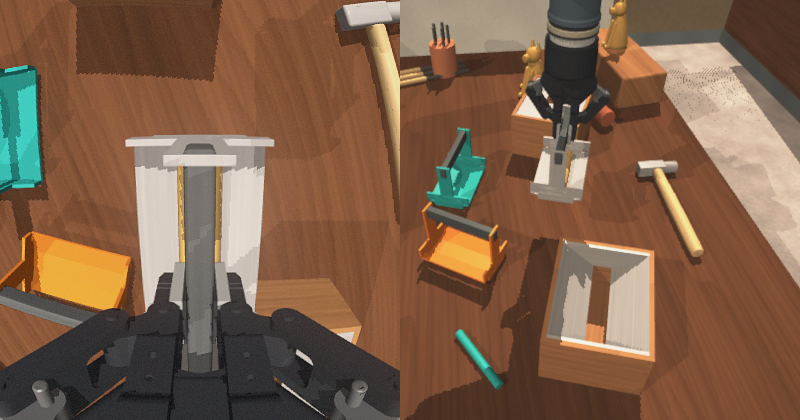

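The tray hangs level and square at 70.8°, with both rods aboard. I'll move it over the slot, with the bar 22 mm outward of the slot axis, and check before tipping.

```bash
python3 -m crank '[{"dp":[-0.009,0.005,0],"delta_rot":[0,0,0],"fingers":-1},{"dp":[-0.018,0.0095,0],"delta_rot":[0,0,0],"fingers":-1},{"dp":[-0.027,0.0145,0],"delta_rot":[0,0,0],"fingers":-1},{"dp":[-0.036,0.019,0],"delta_rot":[0,0,0],"fingers":-1},{"dp":[-0.036,0.019,0],"delta_rot":[0,0,0],"fingers":-1},{"dp":[-0.036,0.019,0],"delta_rot":[0,0,0],"fingers":-1},{"dp":[-0.036,0.019,0],"delta_rot":[0,0,0],"fingers":-1},{"dp":[-0.036,0.019,0],"delta_rot":[0,0,0],"fingers":-1},{"dp":[-0.036,0.019,0],"delta_rot":[0,0,0],"fingers":-1},{"dp":[-0.036,0.019,0],"delta_rot":[0,0,0],"fingers":-1},{"dp":[-0.036,0.019,0],"delta_rot":[0,0,0],"fingers":-1},{"dp":[-0.036,0.019,0],"delta_rot":[0,0,0],"fingers":-1}]'
python3 -m crank '[{"dp":[-0.027,0.0145,0],"delta_rot":[0,0,0],"fingers":-1},{"dp":[-0.018,0.009,0],"delta_rot":[0,0,0],"fingers":-1},{"dp":[-0.009,0.004,0],"delta_rot":[0,0,0],"fingers":-1},{"dp":[0,0,0.008],"delta_rot":[0,0,0],"fingers":-1},{"dp":[0,0,0.008],"delta_rot":[0,0,0],"fingers":-1},{"dp":[0,0,0.005],"delta_rot":[0,0,0],"fingers":-1},{"dp":[0,0,0],"delta_rot":[0,0,0],"fingers":-1},{"dp":[0,0,0],"delta_rot":[0,0,0],"fingers":-1}]'
python3 - <<'E'
from h import *
s=manip.sense();r=R.from_quat(s['tool_rot']).as_matrix();g=np.array(s['tcp_pos'])
d=g[:2]-[.5669,-.2513];print(g,'along slot, across',r[:2,:2].T@d,np.degrees(np.arctan2(r[1,0],r[0,0])),s['q'])
snap('wrist','w3');snap('side','s3')
a=np.hstack([cv2.imread('pics/w3.png')[:,80:480],cv2.imread('pics/s3.png')[:,150:550]]);cv2.imwrite('pics/c3.png',a)
E
```

```text
t: 8.0
tcp_pos: [0.5835, -0.2316, 0.2803]
tool_rot: [0.815, 0.579, -0.0, 0.0]
force: [1.3, 0.4, -5.1]
finger_gap: 0.128
gripper_force: 78.0
t: 8.67
tcp_pos: [0.5876, -0.2582, 0.2695]
tool_rot: [0.814, 0.58, -0.0, -0.001]
force: [0.6, 0.6, -4.0]
finger_gap: 0.127
gripper_force: 78.0
[ 0.5876312  -0.25824749  0.26946901] along slot, across [0.00020878 0.02186334] 70.92572201057853 [-5.87933050e-01  5.88509179e-01  1.42110678e+00  1.98356354e-04
  1.13342806e+00 -2.55108609e-01]
```

View pics/c3.png

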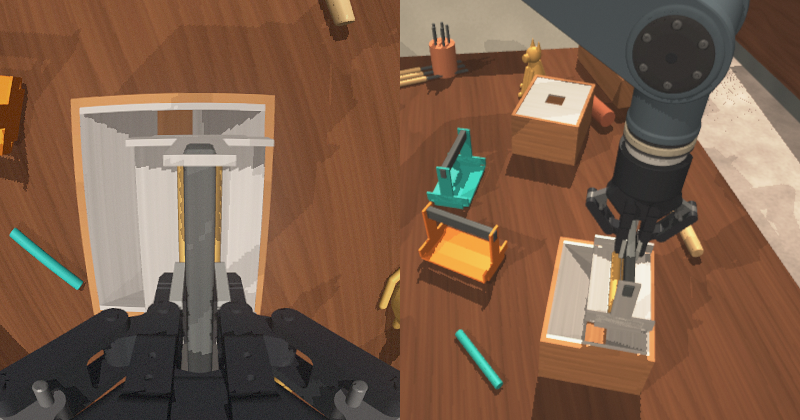

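The tray sits over the mouth, parallel to the slot and 22 mm outward, with both rods still in it. I'll tip it about the bar, with the lip on the robot side going down.

```bash
python3 -m crank '[{"dp":[0,-0.005,0.0002],"delta_rot":[-0.007,0,0],"fingers":-1},{"dp":[0,-0.0069,0.0002],"delta_rot":[-0.0097,0,0],"fingers":-1},{"dp":[0,-0.0069,0.0002],"delta_rot":[-0.0097,0,0],"fingers":-1},{"dp":[0,-0.0069,0.0002],"delta_rot":[-0.0097,0,0],"fingers":-1},{"dp":[0,-0.0069,0.0002],"delta_rot":[-0.0097,0,0],"fingers":-1},{"dp":[0,-0.0069,0.0002],"delta_rot":[-0.0097,0,0],"fingers":-1},{"dp":[0,-0.0069,0.0002],"delta_rot":[-0.0097,0,0],"fingers":-1},{"dp":[0,-0.0069,0.0002],"delta_rot":[-0.0097,0,0],"fingers":-1},{"dp":[0,-0.0069,0.0002],"delta_rot":[-0.0097,0,0],"fingers":-1},{"dp":[0,-0.0069,0.0002],"delta_rot":[-0.0097,0,0],"fingers":-1},{"dp":[0,-0.0069,0.0002],"delta_rot":[-0.0097,0,0],"fingers":-1},{"dp":[0,-0.0069,0.0002],"delta_rot":[-0.0097,0,0],"fingers":-1}]'
python3 -m crank '[{"dp":[0,-0.003,0],"delta_rot":[-0.005,0,0],"fingers":-1},{"dp":[0,0,0],"delta_rot":[0,0,0],"fingers":-1},{"dp":[0,0,0],"delta_rot":[0,0,0],"fingers":-1},{"dp":[0,0,0],"delta_rot":[0,0,0],"fingers":-1},{"dp":[0,0,0],"delta_rot":[0,0,0],"fingers":-1},{"dp":[0,0,0],"delta_rot":[0,0,0],"fingers":-1},{"dp":[0,0,0],"delta_rot":[0,0,0],"fingers":-1},{"dp":[0,0,0],"delta_rot":[0,0,0],"fingers":-1}]'
python3 - <<'E'
from h import *
s=manip.sense();r=R.from_quat(s['tool_rot']).as_matrix();print(s['tcp_pos']+.0565*r[:,2],np.degrees(np.arccos(-r[2,2])))
snap('wrist','w4');snap('side','s4')
a=np.hstack([cv2.imread('pics/w4.png')[:,80:480],cv2.imread('pics/s4.png')[:,150:550]]);cv2.imwrite('pics/c4.png',a)
E
```

```text
t: 9.77
tcp_pos: [0.5572, -0.2458, 0.2594]
tool_rot: [0.769, 0.551, 0.192, 0.26]
force: [0.6, 1.2, -2.1]
finger_gap: 0.127
gripper_force: 78.7
t: 10.43
tcp_pos: [0.5565, -0.2456, 0.2578]
tool_rot: [0.766, 0.548, 0.199, 0.27]
force: [-0.2, 0.3, -2.9]
finger_gap: 0.124
gripper_force: 78.8
[ 0.59047858 -0.2566595   0.21401844] 39.19505276376771
```

View pics/c4.png

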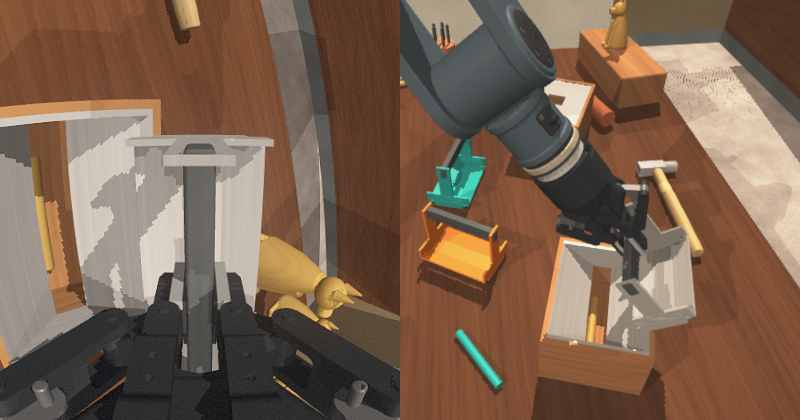

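The wrist force fell by about 3 N, which is both rods' weight. The tray is empty and a rod shows below the slot. I'll tip the tray back and check the box while carrying it away.

```bash
python3 -m crank '[{"dp":[0,0.005,0.0002],"delta_rot":[0.007,0,0],"fingers":-1},{"dp":[0,0.0069,0.0002],"delta_rot":[0.0097,0,0],"fingers":-1},{"dp":[0,0.0069,0.0002],"delta_rot":[0.0097,0,0],"fingers":-1},{"dp":[0,0.0069,0.0002],"delta_rot":[0.0097,0,0],"fingers":-1},{"dp":[0,0.0069,0.0002],"delta_rot":[0.0097,0,0],"fingers":-1},{"dp":[0,0.0069,0.0002],"delta_rot":[0.0097,0,0],"fingers":-1},{"dp":[0,0.0069,0.0002],"delta_rot":[0.0097,0,0],"fingers":-1},{"dp":[0,0.0069,0.0002],"delta_rot":[0.0097,0,0],"fingers":-1},{"dp":[0,0.0069,0.0002],"delta_rot":[0.0097,0,0],"fingers":-1},{"dp":[0,0.0069,0.0002],"delta_rot":[0.0097,0,0],"fingers":-1},{"dp":[0,0.0069,0.0002],"delta_rot":[0.0097,0,0],"fingers":-1},{"dp":[0,0.004,0.0002],"delta_rot":[0.005,0,0],"fingers":-1}]'
python3 -m crank '[{"dp":[0,0,-0.01],"delta_rot":[0,0,0],"fingers":-1},{"dp":[0.018,-0.0095,-0.01],"delta_rot":[0,0,0],"fingers":-1},{"dp":[0.036,-0.019,0],"delta_rot":[0,0,0],"fingers":-1},{"dp":[0.044,-0.023,0],"delta_rot":[0,0,0],"fingers":-1},{"dp":[0.044,-0.023,0],"delta_rot":[0,0,0],"fingers":-1},{"dp":[0.044,-0.023,0],"delta_rot":[0,0,0],"fingers":-1},{"dp":[0.044,-0.023,0],"delta_rot":[0,0,0],"fingers":-1},{"dp":[0.044,-0.023,0],"delta_rot":[0,0,0],"fingers":-1},{"dp":[0.044,-0.023,0],"delta_rot":[0,0,0],"fingers":-1},{"dp":[0.044,-0.023,0],"delta_rot":[0,0,0],"fingers":-1},{"dp":[0.036,-0.019,0],"delta_rot":[0,0,0],"fingers":-1},{"dp":[0.025,-0.013,0],"delta_rot":[0,0,0],"fingers":-1}]'
python3 -m crank '[{"dp":[0.012,-0.006,0],"delta_rot":[0,0,0],"fingers":-1},{"dp":[0,0,0],"delta_rot":[0,0,0],"fingers":-1},{"dp":[0,0,0],"delta_rot":[0,0,0],"fingers":-1}]'
python3 - <<'E'
from h import *
s=manip.sense();r=R.from_quat(s['tool_rot']).as_matrix();print(s['tcp_pos'],np.degrees(np.arccos(-r[2,2])),r[:,2],r[:,0])
snap('scene','c5');snap('side','s5')
a=np.hstack([cv2.resize(cv2.imread('pics/c5.png')[100:310,100:300],(400,420)),cv2.imread('pics/s5.png')[:,150:550]]);cv2.imwrite('pics/cc5.png',a)
E
```

```text
t: 11.53
tcp_pos: [0.5902, -0.2547, 0.2708]
tool_rot: [0.81, 0.586, 0.024, 0.019]
force: [0.3, -0.2, -2.6]
finger_gap: 0.125
gripper_force: 78.7
t: 12.53
tcp_pos: [0.5476, -0.0158, 0.2782]
tool_rot: [0.81, 0.586, 0.025, 0.018]
force: [0.5, 0.3, -3.6]
finger_gap: 0.121
gripper_force: 78.7
t: 12.78
tcp_pos: [0.5485, -0.0119, 0.2781]
tool_rot: [0.81, 0.586, 0.025, 0.019]
force: [0.2, 0.4, -2.3]
finger_gap: 0.125
gripper_force: 78.7
[ 0.54847365 -0.01188023  0.27809303] 3.5935357462576247 [ 0.06262802 -0.00250057 -0.99803381] [0.3117334  0.95001426 0.01718145]
```

View pics/cc5.png

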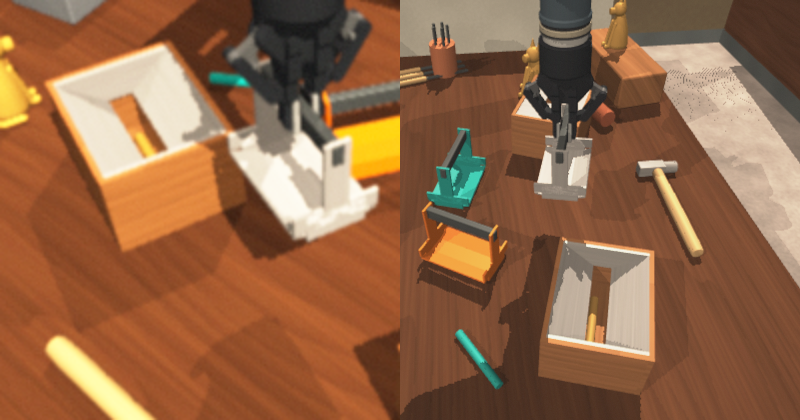

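```bash
python3 -m crank '[{"dp":[0,0.007,0],"delta_rot":[0.0096,-0.0027,0],"fingers":-1},{"dp":[0,0,0],"delta_rot":[0,0,0],"fingers":-1},{"dp":[0,0,0.02],"delta_rot":[0,0,0],"fingers":-1},{"dp":[0,0,0.04],"delta_rot":[0,0,0],"fingers":-1},{"dp":[0,0,0.05],"delta_rot":[0,0,0],"fingers":-1},{"dp":[0,0,0.05],"delta_rot":[0,0,0],"fingers":-1},{"dp":[0,0,0.04],"delta_rot":[0,0,0],"fingers":-1},{"dp":[0,0,0.02],"delta_rot":[0,0,0],"fingers":-1},{"dp":[0,0,0.01],"delta_rot":[0,0,0],"fingers":-1},{"dp":[0,0,0],"delta_rot":[0,0,0],"fingers":-1},{"dp":[0,0,0],"delta_rot":[0,0,0],"fingers":-1}]'
python3 - <<'E'
from h import *
s=manip.sense();r=R.from_quat(s['tool_rot']).as_matrix();print(s['tcp_pos'],r[2])
p,d,m=snap('wrist','w6');P=fcloud(d,m);v,u=np.mgrid[:420,:560];z=P[...,2]
# trough heights / end wall in tool-plane axes
g=s['tcp_pos'];L=(P-g)@r
k=(L[...,2]>.12)&(abs(L[...,1])<.041)&(abs(L[...,0])<.06)&(d>0)
for lo,hi in((-.041,-.033),(-.03,-.02),(.02,.03),(.033,.041)):
    j=k&(L[...,1]>lo)&(L[...,1]<hi);print(lo,j.sum(),np.median(z[j]) if j.any() else None)
E
```

```text
t: 13.8
tcp_pos: [0.5523, -0.0132, 0.1632]
tool_rot: [0.81, 0.586, 0.0, -0.0]
force: [-0.4, -0.1, -2.6]
finger_gap: 0.127
gripper_force: 78.8
[ 0.55234126 -0.01324457  0.163196  ] [ 6.01347757e-04  1.15445661e-04 -9.99999813e-01]
-0.041 1846 0.026296315135614756
-0.03 1801 0.023346425024374784
0.02 1820 0.02336848005655129
0.033 1846 0.02637841264491579
```

The tray is level, with its underside about 16 mm up. I'll lower it and release.

```bash
python3 -m crank '[{"dp":[0,0,0.012],"delta_rot":[0,0,0],"fingers":-1},{"dp":[0,0,0.010],"delta_rot":[0,0,0],"fingers":-1},{"dp":[0,0,0.006],"delta_rot":[0,0,0],"fingers":-1},{"dp":[0,0,0.003],"delta_rot":[0,0,0],"fingers":-1},{"dp":[0,0,0.002],"delta_rot":[0,0,0],"fingers":-1},{"dp":[0,0,0],"delta_rot":[0,0,0],"fingers":-1},{"dp":[0,0,0],"delta_rot":[0,0,0],"fingers":-1}]'
python3 -m crank '[{"dp":[0,0,0],"delta_rot":[0,0,0],"fingers":0},{"dp":[0,0,0],"delta_rot":[0,0,0],"fingers":0},{"dp":[0,0,0],"delta_rot":[0,0,0],"fingers":0},{"dp":[0,0,0],"delta_rot":[0,0,0],"fingers":0},{"dp":[0,0,0],"delta_rot":[0,0,0],"fingers":0},{"dp":[0,0,0],"delta_rot":[0,0,0],"fingers":0}]'
```

```text
t: 14.43
tcp_pos: [0.5516, -0.013, 0.1469]
tool_rot: [0.81, 0.586, -0.0, -0.001]
force: [-2.3, -0.5, 4.0]
finger_gap: 0.126
gripper_force: 79.8
t: 14.93
tcp_pos: [0.5519, -0.013, 0.1462]
tool_rot: [0.81, 0.586, -0.0, -0.001]
force: [0.1, -0.2, 0.3]
finger_gap: 0.502
gripper_force: 0.0
```

```bash
python3 -m crank '[{"dp":[0,0,-0.03],"delta_rot":[0,0,0],"fingers":0},{"dp":[0,0,-0.06],"delta_rot":[0,0,0],"fingers":0},{"dp":[0,0,-0.07],"delta_rot":[0,0,0],"fingers":0},{"dp":[0,0,-0.07],"delta_rot":[0,0,0],"fingers":0},{"dp":[0,0,-0.07],"delta_rot":[0,0,0],"fingers":0},{"dp":[-0.07,0.02,0],"delta_rot":[0,0,0],"fingers":0},{"dp":[-0.07,0.02,0],"delta_rot":[0,0,0],"fingers":0},{"dp":[-0.07,0.02,0],"delta_rot":[0,0,0],"fingers":0},{"dp":[-0.07,0.02,0],"delta_rot":[0,0,0],"fingers":0},{"dp":[-0.07,0.02,0],"delta_rot":[0,0,0],"fingers":0},{"dp":[-0.07,0.02,0],"delta_rot":[0,0,0],"fingers":0},{"dp":[-0.07,0.02,0],"delta_rot":[0,0,0],"fingers":0}]'
python3 -m crank '[{"dp":[-0.07,0.02,0],"delta_rot":[0,0,0],"fingers":0},{"dp":[-0.05,0.02,0],"delta_rot":[0,0,0],"fingers":0},{"dp":[0,0,0],"delta_rot":[0,0,0],"fingers":0},{"dp":[0,0,0],"delta_rot":[0,0,0],"fingers":0},{"dp":[0,0,0],"delta_rot":[0,0,0],"fingers":0}]'
python3 - <<'E'
from h import *
snap('wrist','w7');snap('side','s7')
a=np.hstack([cv2.imread('pics/w7.png')[:,80:480],cv2.imread('pics/s7.png')[:,150:550]]);cv2.imwrite('pics/c7.png',a)
E
```

```text
t: 15.93
tcp_pos: [0.5414, -0.2694, 0.2961]
tool_rot: [0.81, 0.586, -0.0, -0.001]
force: [0.5, -0.6, -0.0]
finger_gap: 0.497
gripper_force: 0.0
t: 16.35
tcp_pos: [0.5416, -0.3302, 0.2955]
tool_rot: [0.81, 0.586, -0.0, -0.002]
force: [-0.7, 0.7, -0.5]
finger_gap: 0.495
gripper_force: 0.0
```

View pics/c7.png

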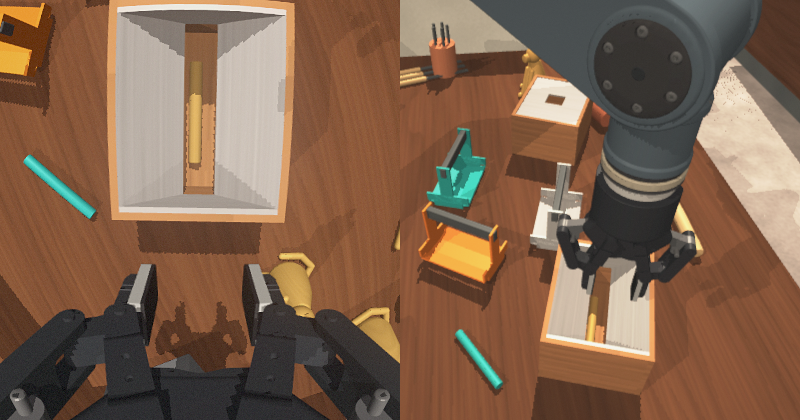

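One rod lies on the box floor through the slot at (195,115), the mouth is clear, and the tray stands upright. The second rod is presumably rolled aside under the mouth. I'll check the numbers before handing in.

```bash
python3 - <<'E'
from h import *
def yel(p):
    h=cv2.cvtColor(p,cv2.COLOR_RGB2HSV); return (h[...,0]>17)&(h[...,0]<35)&(h[...,1]>120)&(p[...,0]>120)
p,d,m=load('w7');P=fcloud(d,m);k=yel(p);k[:, :250]=0;k[:,330:]=0;k[200:]=0
print('rod in box z',np.percentile(P[k][:,2],[5,50,95]))
p,d,m=load('w6');P=fcloud(d,m);k=yel(p)&(np.hypot(P[...,0]-.552,P[...,1]+.013)<.09)&(P[...,2]<.06)
print('yellow px in held tray',k.sum())
for f in('c5','s7','s5'):   # brass-coloured points in the open, near tray/box on bench
    p,d,m=load(f);P=cloud(d,m);k=yel(p)&(abs(P[...,0]-.56)<.17)&(P[...,1]>-.42)&(P[...,1]<.1)&(d>0)&(P[...,2]<.06)
    n,l,st,c=cv2.connectedComponentsWithStats(k.astype(np.uint8))
    print(f,[(st[i,4],np.round(P[l==i].mean(0),3).tolist()) for i in range(1,n) if st[i,4]>25])
E
```

```text
rod in box z [0.01495637 0.01760412 0.01931075]
yellow px in held tray 0
c5 [(np.int32(62), [0.55, -0.285, 0.015]), (np.int32(126), [0.404, -0.065, 0.006])]
s7 [(np.int32(327), [0.4, -0.084, 0.005]), (np.int32(137), [0.558, -0.258, 0.017])]
s5 [(np.int32(163), [0.399, -0.094, 0.004]), (np.int32(105), [0.558, -0.258, 0.017])]
```

```bash
python3 -c "
from station import manip
print(manip.sign_off())"
```

```text
the job is handed in; nothing more can be done
None
```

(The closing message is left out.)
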